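# Unlock the key box and hold up its shackle

## Task

Unlock the key box: turn the black dial clockwise, feeling its clicks, until its white pointer meets the red mark and drops into the deep notch, then draw the steel U-shaped shackle straight up out of the lock. Finish while still holding the shackle still, upright, with both leg ends well clear (at least 6 cm) above the lock, as if to show that it is open; leave the dial on the mark and everything else on the cabinet where it is.

Things in the scene. Friction and masses are not known exactly. Their poses are not given: they have to be found in the camera images.
- keybox: Grey metal key box fixed to the cabinet top, 240 x 170 x 50 mm high, on it a blue lock case 210 x 100 mm, its top 86 mm above the cabinet top. Origin: centre of the underside, z up. On its x axis: red mark at -96 mm, dial axis -55 mm, shackle holes (16 mm square, 36 mm deep) at +30 and +85 mm. A 3 mm steel hasp strap lies on the case round the hole at +30 (x 13 to 47, y -18 to 44 mm).
- red_mark (a point): Red mark, 14 x 7 mm, on top of the lock case beside the dial, at the end away from the shackle; 86 mm above the cabinet top. With the white pointer here the lock is open: a spring bolt frees the shackle's near leg. With the dial anywhere else the bolt stops the shackle after 3 mm of lift.
- dial (a joint): Dial angle, rad, about the upright axis, anticlockwise from above positive; 0 = white pointer at the red mark (along the box's -x). Starts at 0.7 to 2.3: turn clockwise, maybe in two grasps. Stops at -1.2 and 2.8. Light clicks every 0.36 rad (about 0.1 N m to pass), where the let-go dial rests; at 0 a deep notch that catches within about 0.2 rad, with 0.03 rad of play.
- dial_grip (a point): Middle of the dial's black grip bar, on the dial axis, 107 mm above the cabinet top. Bar 52 mm long (point x), 12 mm thick (point y), 30 mm high (92 to 122 mm above the cabinet top), on a black disc 64 mm across, disc top at 92 mm. White pointer line on the half towards the point's -x. Turns with the dial.
- shackle_bow (a point): Middle of the top of the loose steel shackle (0.22 kg), an inverted U of 13 mm round bar in the two holes: on the bar's axis, 80 mm above the leg ends. x along the bow, z up; legs at x = -27.5 and +27.5 mm, straight top from -13 to +13 mm. Seated, it is 130 mm above the cabinet top, 44 mm above the case. Legs have 1.5 mm of play and are clear after 39 mm of lift.
- shoe_horn: Bystander, not to be moved: wooden shoe horn, lying flat, 195 x 34 x 12 mm. Origin: centre of the underside.
- shoe_brush: Bystander, not to be moved: black plastic shoe brush, 150 x 44 x 42 mm. Origin: centre of the underside.
- key_bowl: Bystander, not to be moved: brushed steel key bowl, 124 mm across, 45 mm high. Origin: centre of the underside.
- polish_tin: Bystander, not to be moved: brass-coloured polish tin, 76 mm across, 26 mm high. Origin: centre of the underside.
- doorstop: Bystander, not to be moved: small round grey silicone doorstop, 48 mm across, 30 mm high. Origin: centre of the underside.
- torch: Bystander, not to be moved: blue pocket torch lying on its side, 110 mm long, 38 mm high. Origin: centre of the underside.

How it is judged:
On the way, in this order (a step that is already met when the one before it is completed fails the run):
1. the dial is turned to the red mark with the shackle still seated (value of joint dial between -0.1 and 0.1 rad and height (world z) of shackle_bow below 0.14 m), for 0.2 s.
2. the shackle is drawn up out of the lock, the dial on the mark (height (world z) of shackle_bow above 0.18 m and value of joint dial between -0.1 and 0.1 rad), for 0.1 s.
At the end, for the whole second after the job is handed in: The shackle is held in the fingers, still (under 30 mm/s), upright within 20 degrees, its top at least 206 mm above the cabinet top (leg ends 40 mm above the lock), not touching the key box; the dial is within 0.1 rad of the red mark; no bystander has moved more than 30 mm (height (world z) of shackle_bow above 0.206 m and angle between shackle_bow's own z axis and vertical below 0.35 rad and contact force between the fingers and shackle above 1 N and contact force between shackle and keybox below 0.05 N and linear speed of shackle below 0.03 m/s and value of joint dial between -0.1 and 0.1 rad); the arm keeps its last pose, push and grip.
It fails at once if a bystander is displaced by more than 30 mm (distance of any of shoe_horn, shoe_brush, key_bowl, polish_tin, doorstop, torch from where it was at the start of the episode above 0.03 m).
It also fails if it takes over 64 s, if anything falls off the work surface, if the arm or the gripper's body presses on something with over 40 N, if the wrist force passes 120 N, or if a joint passes its speed limit or range.

## Robot

A 7-joint arm with a two-finger parallel gripper is mounted at the origin on the work surface. World frame = base frame: x ahead of the robot, y to its left, z up, the work surface at z = 0. Lengths are in m, angles in rad, forces in N, time in s.
With the tool pointing down it reaches from about 0.4 to 0.925 m from the base axis. Payload 5.6 kg.
Tool frame: the origin (TCP) lies midway between the tips of the shut fingers; the grasp point (between the pads) lies 19 mm behind it (tcp_to_grasp is the z of the grasp point in the tool frame, in m); z points along the fingers, y is the direction in which the jaws open and shut (so a half turn about z gives the same grasp; the last joint's range is limited). The gripper opens to 85 mm and grips with 20 to 120 N. Pads are 22 mm wide; open, the fingers measure 114 mm over their backs; the gripper's body (76 mm by 85 mm) begins 54 mm behind the grasp point. The pads swing forward as they close: fully open they stand 13 mm farther back than shut.
Start: joints at [-1.154, 0.468, -0.012, 1.603, 0.006, 1.071, -0.056], TCP at [0.288, 0.582, 0.231] pointing down, gripper open.
Joint ranges: [-2.53, 2.53], [-0.31, 2.02], [-1.57, 1.55], [0.28, 2.44], [-1.29, 4.43], [0.15, 1.84], [-2.92, 2.92]. Speed limits (rad/s): [2.57, 2.57, 3.14, 3.14, 3.14, 3.14, 3.14].

## Interface

Orientations are given as a 3x3 rotation matrix whose columns are the frame's x, y, z axes.
In Python, from workcell import get_obs, snapshot, calibration, close_job, tcp_to_grasp gives the robot as it stands.
- The arm moves only by the tool apply_moves, never from a script. Its argument "steps" is a list of rows, each an object with "translation": the shift along the tool's x, y, z normalised to -1 to 1, where 1 is 0.02 m, a list of three; "spin": the turn about the tool's z normalised to -1 to 1, where 1 is pi rad. A call has 1 to 20 rows; each row shifts and turns the commanded pose from where the row before left it, along the tool's axes as they then stand; what a row does not reach is not made up. A row lasts 1/8 s, in which the tool goes at most 62.5 mm and 10.7 degrees, less where a joint would pass 70% of its speed; a pose out of reach is approached as far as the arm can. A call with a number of a shift or a turn outside -1 to 1 is refused whole. A call with a gripper value outside its range is refused whole. "claw" is the closure, from -1 (fully open) to 1 (shut), set as the call begins (left out, the last holds). The fingers move at their own pace and stop on an object; "force" is the grip in N (left out, the last holds). Time passes only in rows, so rows that do not move let the fingers close. It gives the time, the measured TCP pose, the force and the opening at its end, in the units of the state.
- get_obs(): the state, without advancing time (a new reading comes with each control period).
- snapshot(name): name is "scene" or "top"; returns the picture (400x640x3 uint8, red, green, blue); there is no depth.
- calibration(name): a dict with "mtx" (3x3 intrinsics, pixels), "camera_from_world" (4x4, takes a point from world to camera coordinates). Camera axes: x right, y down, z forward; pixel columns grow to the right and rows downward; lengths in m; the calibration is good to about 2 mm. A picture is of the moment at which its call begins. calibration takes no time and is no camera call.
- close_job(): hands the job in, once; it reports no verdict.
The state is a dict: "clock": time; "q": joint angles; "dq": joint speeds; "joint_torque": joint torques, N m; "ee_pos": TCP position; "tcp_rot": TCP orientation; "force": force on the tool from outside, world axes, zero at the start; "wrist_torque": the same for the moment, N m; "gripper_width": opening from 0.0 (shut) to 1.0 (fully open).
Only numpy, scipy, OpenCV 4.12 (cv2) and the standard library are available. Lean on these libraries where they do the work, as an engineer would, in place of code of your own. Each camera call takes 0.05 s, during which the arm holds its last target.

## Working session

There is one attempt and no reset: what is moved stays moved. The work goes in short steps, Python scripts to look and compute and a tool call to move; the robot and the scene stay as the last step left them, time stands still between calls to the robot, and variables do not carry over. Pictures are saved under pics/ and viewed, and the job is handed in when it is done.

Besides the shell and the picture viewer there is one more tool, called after "Request:" as name(argument=value, ...) on one line, values as JSON. apply_moves: Moves the arm, as the interface text tells. Its arguments: {"type":"object","properties":{"steps":{"type":"array"},"claw":{"type":"number"},"force":{"type":"number"}},"required":["steps"]}

```bash
mkdir -p pics; ls; python3 - <<'E'
from workcell import *
import cv2
for n in("scene","top"):
    cv2.imwrite(f"pics/{n}0.png",snapshot(n)[:,:,::-1]); c=calibration(n); print(n,c)
print(get_obs(),tcp_to_grasp)
E
```

```text
pics
scene {'mtx': array([[452.91059451,   0.        , 321.15886823],
       [  0.        , 452.91059451, 195.28663979],
       [  0.        ,   0.        ,   1.        ]]), 'camera_from_world': array([[-0.09439045,  0.99543453, -0.01416157,  0.06428947],
       [ 0.72668905,  0.05917027, -0.68441354, -0.35816136],
       [-0.68045093, -0.07489316, -0.72895648,  1.73006442],
       [ 0.        ,  0.        ,  0.        ,  1.        ]])}
top {'mtx': array([[415.3738254 ,   0.        , 324.41413344],
       [  0.        , 415.3738254 , 200.47779711],
       [  0.        ,   0.        ,   1.        ]]), 'camera_from_world': array([[ 0.03906011, -0.99923221,  0.00304902, -0.01148227],
       [-0.97614237, -0.0388094 , -0.213635  ,  0.60134075],
       [ 0.2135893 ,  0.00536833, -0.97690879,  1.31403885],
       [ 0.        ,  0.        ,  0.        ,  1.        ]])}
{'clock': 0.1, 'q': array([-1.15398492,  0.46830067, -0.01160259,  1.60353528,  0.00601507,
        1.07137455, -0.0563195 ]), 'dq': array([-0.0009406 , -0.00246935, -0.00042326, -0.00383483, -0.00061102,
        0.00215207, -0.00069922]), 'joint_torque': array([ 1.07402400e-03, -5.33524096e+01,  2.14029854e-02, -2.51966572e+01,
        1.14918582e-02,  4.20938261e-03, -2.97637648e-06]), 'ee_pos': array([0.28829892, 0.58201318, 0.23042452]), 'tcp_rot': array([[-8.96102109e-01,  4.43847572e-01, -5.86019614e-04],
       [ 4.43847940e-01,  8.96100910e-01, -1.47129211e-03],
       [-1.27896722e-04, -1.57853156e-03, -9.99998746e-01]]), 'force': array([0.02915292, 0.19849157, 0.18977678]), 'wrist_torque': array([-0.0217869 ,  0.04431181, -0.0199043 ]), 'gripper_width': 1.0025051239774245} -0.0187
```

View pics/scene0.png

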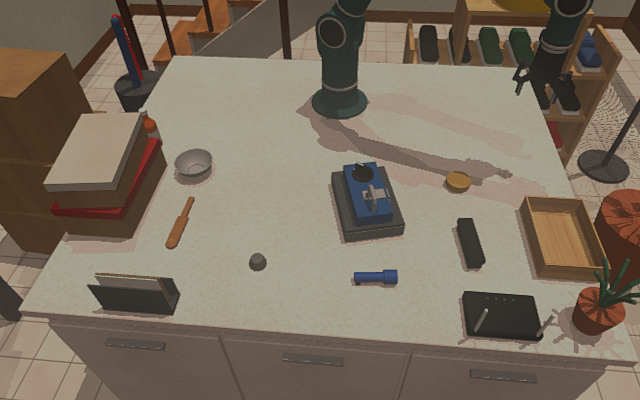

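View pics/top0.png

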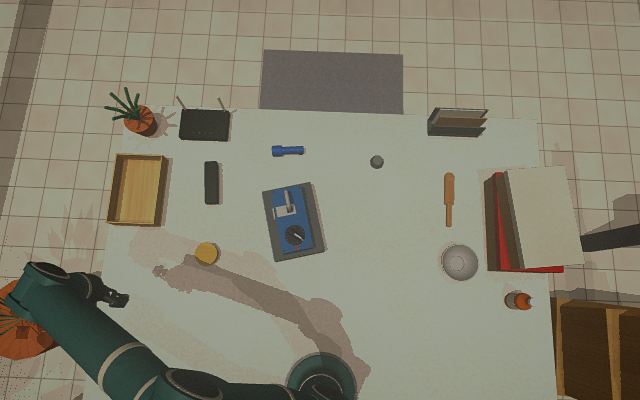

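Both views are clear. The key box is near top-view pixel (294,221), with the dial at about (296,236) towards the robot and the shackle at about (287,202) on the far side. I'll zoom in.

```bash
python3 - <<'E'
import cv2
t=cv2.imread("pics/top0.png")[170:275,245:345]; cv2.imwrite("pics/topz.png",cv2.resize(t,None,fx=5.6,fy=5.6,interpolation=cv2.INTER_CUBIC))
t=cv2.imread("pics/scene0.png")[150:250,320:420]; cv2.imwrite("pics/scz.png",cv2.resize(t,None,fx=6,fy=6,interpolation=cv2.INTER_CUBIC))
E
```

```text
(no output)
```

View pics/topz.png

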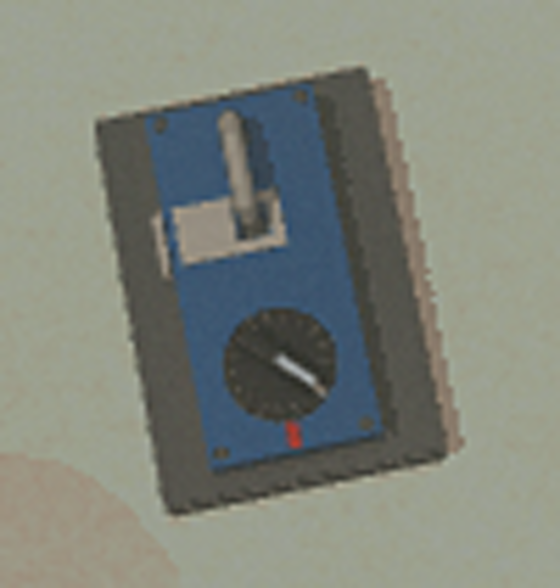

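View pics/scz.png

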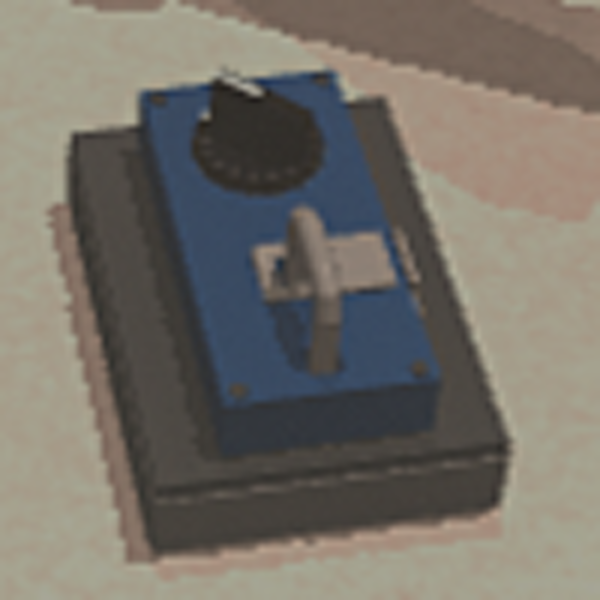

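```bash
cat > h.py <<'E'
import numpy as np, cv2
from workcell import *
C={n:calibration(n) for n in("scene","top")}
def proj(n,P):
    P=np.atleast_2d(P);c=C[n];M=c["camera_from_world"];p=P@M[:3,:3].T+M[:3,3];p=p@c["mtx"].T;return p[:,:2]/p[:,2:]
def ray(n,uv,z):
    c=C[n];M=c["camera_from_world"];R=M[:3,:3];o=-R.T@M[:3,3];d=R.T@np.linalg.solve(c["mtx"],[uv[0],uv[1],1]);return o+d*(z-o[2])/d[2]
def snap(n,name,box=None,f=1):
    im=snapshot(n)[:,:,::-1]
    if box: im=im[box[1]:box[3],box[0]:box[2]]
    cv2.imwrite(f"pics/{name}.png",cv2.resize(im,None,fx=f,fy=f,interpolation=cv2.INTER_CUBIC))
E
python3 - <<'E'
from h import *
from scipy.optimize import least_squares
def T(l):return (np.array(l)+.5)/5.6-.5+[245,170]
def S(l):return (np.array(l)+.5)/6-.5+[320,150]
b=lambda x,y,z:[[x,y,z],[x,-y,z],[-x,y,z],[-x,-y,z]]
model=np.array(b(.12,.085,.05)+b(.105,.05,.086))
tp=T([(97,120),(365,68),(172,515),(445,457),(145,112),(313,85),(212,470),(382,433)])
sp=S([(508,450),(150,492),(385,98),(72,133),(440,380),(222,408),(335,72),(140,95)])
def W(p,m):
    c,s=np.cos(p[2]),np.sin(p[2]);return np.array(m)@np.array([[c,-s,0],[s,c,0],[0,0,1]]).T+[p[0],p[1],0]
for w in [(1,0),(0,1),(1,1)]:
    f=lambda p:np.r_[w[0]*(proj("top",W(p,model))-tp).ravel(),w[1]*(proj("scene",W(p,model))-sp).ravel()]
    r=least_squares(f,[.55,.05,0],loss='soft_l1');print(w,r.x,np.abs(r.fun).max(),np.sqrt((r.fun**2).mean()))
p=r.x
print(f(p).reshape(-1,2).round(1))
print("mark",W(p,[[-.096,0,.086]]),ray("top",T((294,435)),.086))
print("dial",W(p,[[-.055,0,.092]]),ray("top",T((280,364)),.092))
print("bow",W(p,[[.0575,0,.13]]))
print((proj("top",W(p,[[.0575,0,.1365],[.044,0,.1365],[.071,0,.1365]]))+.5-[245,170])*5.6)
d=ray("top",T((324,393)),.122)-ray("top",T((276,357)),.122);a=np.arctan2(d[1],d[0]);print("pointer world",a,"dial",a-p[2]-np.pi)
E
```

```text
(1, 0) [0.53267705 0.11592555 0.24255476] 1.742882896190963 0.46532790049505585
(0, 1) [0.53532709 0.11757568 0.23736389] 1.0436695952005834 0.3230925625765537
(1, 1) [0.53387335 0.11690495 0.23981485] 2.131752939362059 0.6633491642796987
[[-1.1 -0.4]
 [ 0.5 -0.8]
 [-2.1 -0.7]
 [ 0.3 -0.8]
 [ 0.   0.7]
 [-0.1 -0.4]
 [-0.6 -0.3]
 [-0.1 -0. ]
 [ 0.8 -0.6]
 [-0.3 -0. ]
 [ 0.4 -0.7]
 [-1.3 -0.5]
 [-0.3 -0. ]
 [-0.2 -0.3]
 [-0.3 -0.5]
 [-0.4 -0.7]]
mark [[0.44062068 0.09410276 0.086     ]] [0.44064853 0.09320326 0.086     ]
dial [[0.48044734 0.10384119 0.092     ]] [0.48014815 0.10293314 0.092     ]
bow [[0.58972781 0.13056251 0.13      ]]
[[236.69060349 158.27064559]
 [241.0349972  181.28460094]
 [232.3648992  135.35569544]]
pointer world -2.1723882738660123 dial -5.553795777789358
```

Request:
apply_moves(steps=[{"translation": [-0.96,-0.86,0],"spin": 0},{"translation": [-0.96,-0.86,0],"spin": 0},{"translation": [-0.96,-0.86,0],"spin": 0},{"translation": [-0.96,-0.86,0],"spin": 0},{"translation": [-0.96,-0.86,0],"spin": 0},{"translation": [-0.96,-0.86,0],"spin": 0},{"translation": [-0.96,-0.86,0],"spin": 0},{"translation": [-0.96,-0.86,0],"spin": 0},{"translation": [-0.96,-0.86,0],"spin": 0},{"translation": [-0.96,-0.86,0],"spin": 0},{"translation": [-0.96,-0.86,0],"spin": 0},{"translation": [-0.96,-0.86,0],"spin": 0},{"translation": [-0.96,-0.86,0],"spin": 0},{"translation": [-0.96,-0.86,0],"spin": 0},{"translation": [-0.96,-0.86,0],"spin": 0},{"translation": [-0.96,-0.86,0],"spin": 0},{"translation": [-0.96,-0.86,0],"spin": 0},{"translation": [-0.96,-0.86,0],"spin": 0},{"translation": [-0.96,-0.86,0],"spin": 0},{"translation": [-0.96,-0.86,0],"spin": 0}], claw=-1)

```text
clock: 2.6
ee_pos: [0.4799, 0.1026, 0.2312]
tcp_rot: [[-0.896, 0.444, -0.0], [0.444, 0.896, 0.0], [0.0, 0.0, -1.0]]
force: [-0.2, 0.2, 0.1]
gripper_width: 0.997
```

```bash
python3 - <<'E'
from h import *
S=lambda l:(np.array(l)+.5)/6-.5+[320,150]
d=ray("scene",S((222,74)),.122)-ray("scene",S((262,92)),.122);a=np.arctan2(d[1],d[0]);print("pointer world",a,ray("scene",S((222,74)),.122),ray("scene",S((262,92)),.122))
E
```

```text
pointer world -2.089661124792677 [0.46734807 0.08493003 0.122     ] [0.47858947 0.10461534 0.122     ]
```

Request:
apply_moves(steps=[{"translation": [0,0,0],"spin": 0.0532},{"translation": [0,0,0],"spin": 0.0532},{"translation": [0,0,0],"spin": 0.0532},{"translation": [0,0,0],"spin": 0.0532},{"translation": [0,0,0],"spin": 0.0532},{"translation": [0,0,0],"spin": 0.0532},{"translation": [0,0,0],"spin": 0.0532},{"translation": [0,0,0],"spin": 0.0532},{"translation": [0,0,0],"spin": 0.0532},{"translation": [0,0,0],"spin": 0.0532},{"translation": [0,0,0.5],"spin": 0},{"translation": [0,0,0.5],"spin": 0},{"translation": [0,0,0.5],"spin": 0},{"translation": [0,0,0.5],"spin": 0},{"translation": [0,0,0.5],"spin": 0},{"translation": [0,0,0.5],"spin": 0},{"translation": [0,0,0.5],"spin": 0},{"translation": [0,0,0],"spin": 0}])

```text
clock: 4.85
ee_pos: [0.4794, 0.1036, 0.1605]
tcp_rot: [[0.532, 0.847, -0.001], [0.847, -0.532, -0.001], [-0.001, -0.001, -1.0]]
force: [0.3, 0.2, -0.3]
gripper_width: 0.998
```

```bash
python3 - <<'E'
from h import *
snap("scene","s1",(300,80,460,240),4)
snap("top","t1",(220,150,370,290),4)
print(get_obs()["q"].round(2),get_obs()["ee_pos"])
E
```

```text
[-0.65  0.3   0.43  2.07 -0.17  0.8  -0.67] [0.48006804 0.10375785 0.16130891]
```

View pics/s1.png

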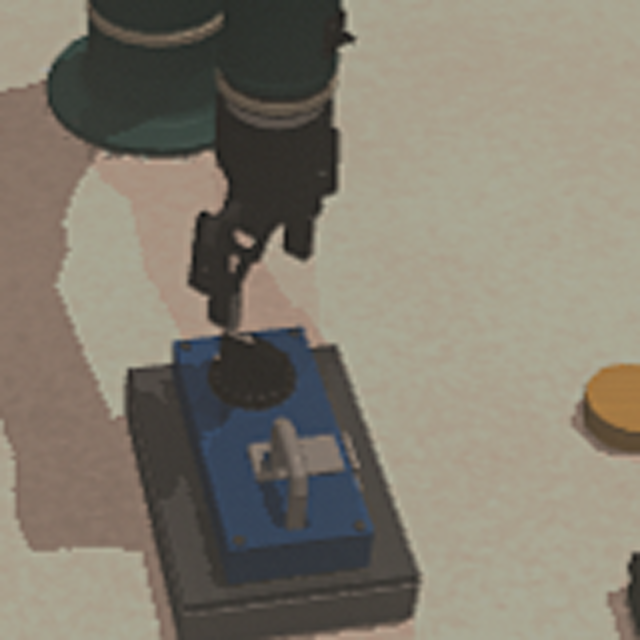

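View pics/t1.png

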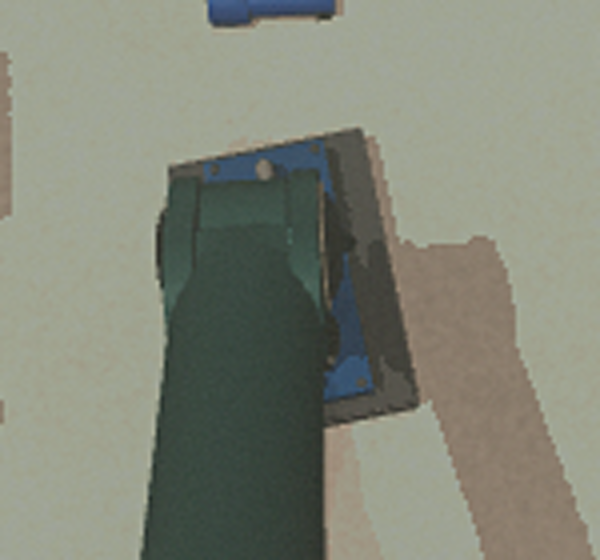

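The scene view shows the open fingers straddling the dial, with the disc at about zoom pixel (253,372). In the top view the arm covers the dial. Next I'll descend and close.

Request:
apply_moves(steps=[{"translation": [0,0,0.39],"spin": 0},{"translation": [0,0,0.39],"spin": 0},{"translation": [0,0,0.39],"spin": 0},{"translation": [0,0,0.39],"spin": 0},{"translation": [0,0,0.39],"spin": 0},{"translation": [0,0,0.39],"spin": 0},{"translation": [0,0,0.39],"spin": 0},{"translation": [0,0,0.39],"spin": 0},{"translation": [0,0,0],"spin": 0},{"translation": [0,0,0],"spin": 0}])

```text
clock: 6.2
ee_pos: [0.4801, 0.1038, 0.099]
tcp_rot: [[0.532, 0.847, 0.0], [0.847, -0.532, 0.0], [0.0, 0.0, -1.0]]
force: [1.1, -0.5, -0.1]
gripper_width: 0.999
```

Request:
apply_moves(steps=[{"translation": [0,0,0],"spin": 0},{"translation": [0,0,0],"spin": 0},{"translation": [0,0,0],"spin": 0},{"translation": [0,0,0],"spin": 0},{"translation": [0,0,0],"spin": 0},{"translation": [0,0,0],"spin": 0},{"translation": [0,0,0],"spin": 0},{"translation": [0,0,0],"spin": 0}], claw=1, force=40)

```text
clock: 7.2
ee_pos: [0.4804, 0.1035, 0.0991]
tcp_rot: [[0.532, 0.847, 0.001], [0.847, -0.532, -0.0], [0.0, 0.001, -1.0]]
force: [1.5, -2.6, 2.6]
gripper_width: 0.134
```

```bash
python3 - <<'E'
from h import *
o=get_obs();print(o)
E
```

```text
{'clock': 7.2, 'q': array([-0.60355788,  0.41095089,  0.38948959,  2.1078063 , -0.24777756,
        0.66457507, -0.60783629]), 'dq': array([ 0.00108491,  0.00081233,  0.00044414,  0.00263338, -0.0012423 ,
        0.00022313,  0.00089915]), 'joint_torque': array([ -1.44562013, -38.5321784 ,   2.13882074, -15.60993075,
        -0.56620566,   0.55180594,  -0.10321322]), 'ee_pos': array([0.48044326, 0.1035027 , 0.09911602]), 'tcp_rot': array([[ 5.31683104e-01,  8.46942686e-01,  1.07903290e-03],
       [ 8.46943272e-01, -5.31683232e-01, -1.88059959e-04],
       [ 4.14427694e-04,  1.01386796e-03, -9.99999400e-01]]), 'force': array([ 1.51388252, -2.63306338,  2.58278973]), 'wrist_torque': array([-0.49909498, -0.42679748,  0.11395699]), 'gripper_width': 0.13366885241233709}
```

Request:
apply_moves(steps=[{"translation": [0,0,0],"spin": 0.02},{"translation": [0,0,0],"spin": 0.02},{"translation": [0,0,0],"spin": 0.02},{"translation": [0,0,0],"spin": 0.02},{"translation": [0,0,0],"spin": 0.02},{"translation": [0,0,0],"spin": 0.02},{"translation": [0,0,0],"spin": 0.02},{"translation": [0,0,0],"spin": 0.02},{"translation": [0,0,0],"spin": 0}])

```text
clock: 8.32
ee_pos: [0.4811, 0.1028, 0.0991]
tcp_rot: [[0.875, 0.485, 0.003], [0.485, -0.875, -0.001], [0.002, 0.002, -1.0]]
force: [3.3, -5.3, 2.1]
gripper_width: 0.126
```

```bash
python3 - <<'E'
from h import *
o=get_obs();R=o["tcp_rot"];print(np.arctan2(R[1,1],R[0,1]),o["wrist_torque"],o["force"],o["gripper_width"],o["q"].round(2))
E
```

```text
-1.0649518435590668 [-0.9387482  -0.75613733 -0.0888628 ] [ 3.33661465 -5.28756846  2.12852673] 0.12613869325015517 [-0.71  0.43  0.52  2.11 -0.33  0.68 -1.03]
```

Request:
apply_moves(steps=[{"translation": [0,0,0],"spin": 0.02},{"translation": [0,0,0],"spin": 0.02},{"translation": [0,0,0],"spin": 0}])

```text
clock: 8.7
ee_pos: [0.4813, 0.1025, 0.0991]
tcp_rot: [[0.929, 0.37, 0.003], [0.37, -0.929, -0.001], [0.002, 0.002, -1.0]]
force: [3.7, -4.3, 1.3]
gripper_width: 0.127
```

```bash
python3 - <<'E'
from h import *
o=get_obs();R=o["tcp_rot"];print(np.arctan2(R[1,1],R[0,1]),o["wrist_torque"],o["force"],o["gripper_width"],o["q"].round(2))
snap("scene","s2",(340,120,420,200),8)
E
```

```text
-1.1913700321168426 [-1.09628554 -0.81500788 -0.20805055] [ 3.67044053 -4.27650168  1.32144934] 0.1267373224972538 [-0.73  0.43  0.55  2.12 -0.35  0.68 -1.13]
```

View pics/s2.png

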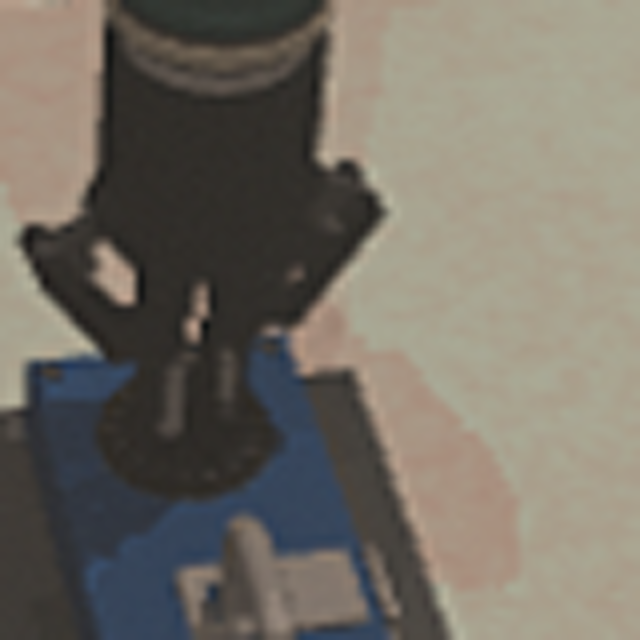

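The picture shows both fingers gripping the bar, which now points nearly along the box. I'll take small steps from here and watch the torque.

Request:
apply_moves(steps=[{"translation": [0,0,0],"spin": 0.015},{"translation": [0,0,0],"spin": 0}])

```text
clock: 9.0
ee_pos: [0.4813, 0.1025, 0.0991]
tcp_rot: [[0.945, 0.327, 0.003], [0.327, -0.945, -0.001], [0.002, 0.002, -1.0]]
force: [5.6, -3.8, 0.3]
gripper_width: 0.134
```

```bash
cat >o.py <<'E'
from h import *
o=get_obs();R=o["tcp_rot"];print(np.arctan2(R[1,1],R[0,1]),o["wrist_torque"],o["force"],o["gripper_width"],o["ee_pos"])
E
python3 o.py
```

```text
-1.2377775347788542 [-1.09613262 -0.86572072 -0.01821415] [ 5.55376194 -3.75695773  0.26745962] 0.13420971714093358 [0.48131605 0.10245002 0.09912561]
```

Request:
apply_moves(steps=[{"translation": [0,0,0],"spin": 0.015},{"translation": [0,0,0],"spin": 0}])

```text
clock: 9.25
ee_pos: [0.4814, 0.1024, 0.0991]
tcp_rot: [[0.959, 0.282, 0.003], [0.282, -0.959, -0.002], [0.003, 0.002, -1.0]]
force: [4.9, -6.0, -0.0]
gripper_width: 0.132
```

```bash
python3 o.py
```

```text
-1.2848597959841692 [-1.14446569 -0.88921243 -0.02523211] [ 4.92556183 -6.02644045 -0.03988003] 0.13239143011931087 [0.48135343 0.10238988 0.09913681]
```

Request:
apply_moves(steps=[{"translation": [0,0,0],"spin": 0.015},{"translation": [0,0,0],"spin": 0}])

```text
clock: 9.5
ee_pos: [0.4814, 0.1023, 0.0992]
tcp_rot: [[0.972, 0.236, 0.003], [0.236, -0.972, -0.002], [0.003, 0.002, -1.0]]
force: [3.7, -5.8, 0.5]
gripper_width: 0.132
```

```bash
python3 o.py
```

```text
-1.3320633680529728 [-1.16220238 -0.87583626 -0.01655299] [ 3.72060707 -5.82977997  0.49590193] 0.1322319365119891 [0.48139401 0.10228856 0.09915474]
```

Request:
apply_moves(steps=[{"translation": [0,0,0],"spin": 0.015},{"translation": [0,0,0],"spin": 0}])

```text
clock: 9.75
ee_pos: [0.4814, 0.1022, 0.0991]
tcp_rot: [[0.982, 0.19, 0.003], [0.19, -0.982, -0.002], [0.003, 0.002, -1.0]]
force: [4.6, -5.4, 1.6]
gripper_width: 0.131
```

```bash
python3 o.py
```

```text
-1.3792739043301836 [-1.17639657 -0.94509316 -0.01454484] [ 4.64752733 -5.36606886  1.57748996] 0.13050307383420984 [0.48140667 0.10217088 0.09914427]
```

Request:
apply_moves(steps=[{"translation": [0,0,0],"spin": 0.01},{"translation": [0,0,0],"spin": 0}])

```text
clock: 10.0
ee_pos: [0.4814, 0.1021, 0.0991]
tcp_rot: [[0.987, 0.16, 0.003], [0.16, -0.987, -0.002], [0.003, 0.002, -1.0]]
force: [5.4, -5.7, 1.1]
gripper_width: 0.13
```

```bash
python3 o.py; python3 -c "
from h import *
snap('scene','s3',(340,120,420,200),8)"
```

```text
-1.4105075799924027 [-1.27049067 -0.87916534  0.00837343] [ 5.42179075 -5.731362    1.06093283] 0.1300153740069557 [0.48141176 0.10213975 0.09913536]
```

View pics/s3.png

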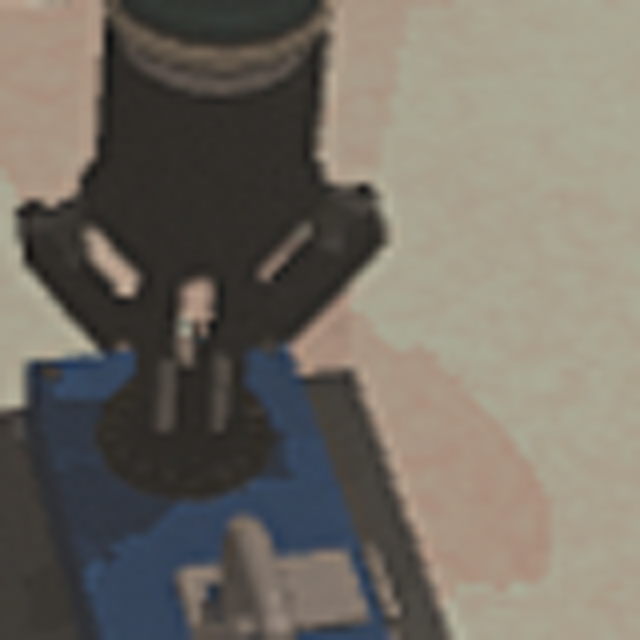

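Request:
apply_moves(steps=[{"translation": [0,0,0],"spin": 0},{"translation": [0,0,0],"spin": 0},{"translation": [0,0,0],"spin": 0},{"translation": [0,0,0],"spin": 0},{"translation": [0,0,0],"spin": 0},{"translation": [0,0,0],"spin": 0},{"translation": [0,0,-0.5],"spin": 0},{"translation": [0,0,-1],"spin": 0},{"translation": [0,0,-1],"spin": 0},{"translation": [0,0,-1],"spin": 0},{"translation": [0,0,-1],"spin": 0},{"translation": [0,0,-1],"spin": 0}], claw=-1)

```text
clock: 11.55
ee_pos: [0.48, 0.1037, 0.2102]
tcp_rot: [[0.987, 0.161, 0.001], [0.161, -0.987, 0.0], [0.001, -0.0, -1.0]]
force: [0.4, 0.2, 1.0]
gripper_width: 0.999
```

```bash
python3 o.py; python3 -c "
from h import *
snap('scene','s4',(340,110,430,200),7)"
```

```text
-1.408990943326248 [ 0.00934544  0.00890334 -0.01466853] [0.39335377 0.16680011 1.0302495 ] 0.9991635763513067 [0.47996248 0.10366672 0.21020636]
```

View pics/s4.png

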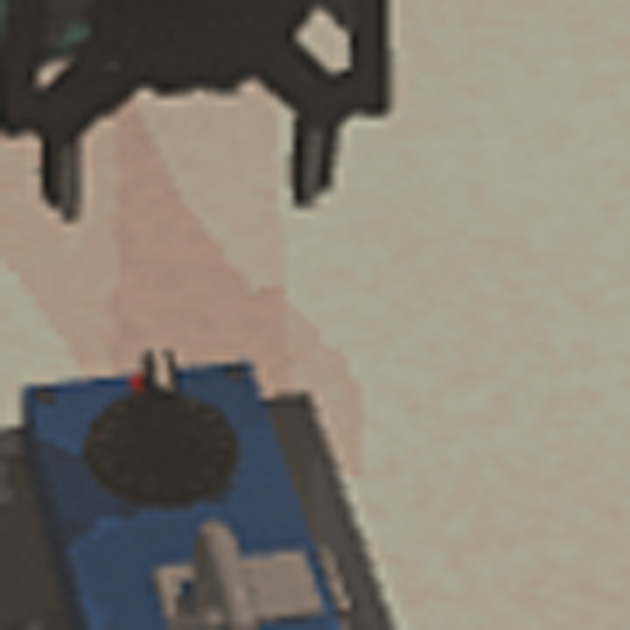

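```bash
python3 - <<'E'
from h import *
p=[.53387,.1169,.2398]
c=np.array([.4804,.1037,.122])
for d in(-.36,-.2,-.1,0,.1,.2,.36):
    a=p[2]+np.pi+d
    q=[c+np.r_[r*np.cos(a),r*np.sin(a),0] for r in(0,.025)]
    print(d,((proj("scene",q)+.5-[340,110])*7).round(0).tolist())
E
```

```text
-0.36 [[164.0, 391.0], [173.0, 351.0]]
-0.2 [[164.0, 391.0], [163.0, 350.0]]
-0.1 [[164.0, 391.0], [157.0, 350.0]]
0 [[164.0, 391.0], [151.0, 350.0]]
0.1 [[164.0, 391.0], [146.0, 351.0]]
0.2 [[164.0, 391.0], [140.0, 352.0]]
0.36 [[164.0, 391.0], [132.0, 355.0]]
```

Request:
apply_moves(steps=[{"translation": [0,1,0],"spin": 0},{"translation": [0,1,0],"spin": 0},{"translation": [0,1,0],"spin": 0},{"translation": [0,1,0],"spin": 0},{"translation": [0,1,0],"spin": 0},{"translation": [0,1,0],"spin": 0},{"translation": [0,1,0],"spin": 0},{"translation": [0,1,0],"spin": 0},{"translation": [0,0,0],"spin": 0}])

```text
clock: 12.72
ee_pos: [0.5057, -0.0556, 0.2091]
tcp_rot: [[0.987, 0.158, 0.0], [0.158, -0.987, -0.0], [0.0, 0.001, -1.0]]
force: [-0.1, 0.3, -0.1]
gripper_width: 0.997
```

```bash
python3 o.py; python3 -c "
from h import *
snap('top','t5',(255,180,335,270),7)
snap('scene','s5',(340,150,390,200),10)"
```

```text
-1.4117444851910879 [ 0.00921653 -0.05261819 -0.00818503] [-0.14982868  0.31585831 -0.13509099] 0.9974069887534236 [ 0.50570746 -0.05558501  0.20912831]
```

View pics/t5.png

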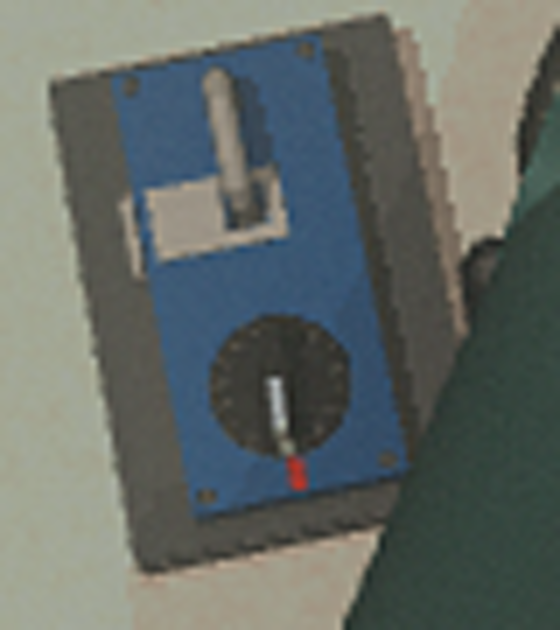

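View pics/s5.png

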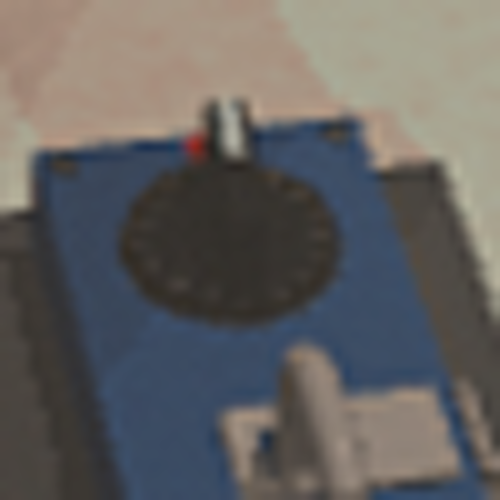

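```bash
python3 - <<'E'
from h import *
p=[.53387,.1169,.2398]
im=snapshot("top").astype(float)
sub=im[225:255,285:305].min(2); print(sub.astype(int)[6:22])
T=lambda l:(np.array(l)+.5)/7-.5+[255,180]
for A,B in[((273,380),(283,430)),((274,380),(281,428)),((272,380),(285,430))]:
    d=ray("top",T(B),.122)-ray("top",T(A),.122);a=np.arctan2(d[1],d[0]);print((a-p[2]-np.pi+np.pi)%(2*np.pi)-np.pi)
c=np.array([.4804,.1037,.122])
for d in(-.36,-.2,-.1,0,.1):
    a=p[2]+np.pi+d
    q=[c+np.r_[r*np.cos(a),r*np.sin(a),0] for r in(0,.025)]
    print(d,((proj("top",q)+.5-[255,180])*7).round(0).tolist(),((proj("scene",q)+.5-[340,150])*10).round(0).tolist())
print((proj("top",[[.4406,.0941,.086]])+.5-[255,180])*7)
E
```

```text
[[ 57  64  53  54  57  55  52  49  53  50  56  46  49  47  48  52  48  48
   48  42]
 [ 57  52  63  58  55  53  55  46  51  50  46  45  47  46  51  50  54  60
   66  51]
 [ 57  57  55  56  51  58  56  48  52  57  48  43  43  47  54  50  50  60
   47  52]
 [ 57  65  67  56  54  54  49  55 122 174  76  41  44  43  52  50  53  46
   50  49]
 [ 66  60  55  52  56  53  52  47  95 170  74  38  43  46  52  47  51  45
   55  49]
 [ 52  54  57  54  58  55  52  50  94 172 100  39  46  45  47  56  47  48
   47  51]
 [ 56  57  74  55  53  52  54  46  72 172 107  37  46  46  53  50  48  45
   46  49]
 [ 59  60  51  53  53  56  57  52  75 171 113  36  47  47  51  50  59  54
   54  61]
 [ 73  57  56  55  55  55  53  47  61 144 135  45  43  44  44  50  51  49
   51  59]
 [ 60  57  53  61  53  57  56  47  65 148 161  43  43  45  52  57  50  49
   45  50]
 [ 61  66  61  50  55  53  57  53  55 101 113  40  43  46  45  68  52  48
   61  53]
 [ 60  58  73  62  53  67  63  54  50  73  77  57  42  53  52  46  50  60
   52  54]
 [ 61  63  60  64  61  58  53  55  51  59 108 104  49  51  43  50  60  54
   54  54]
 [ 63  61  60  61  59  72  74  53  48  55  95 104  55  52  65  51  57  53
   54  54]
 [ 58  62  61  59  60  58  59  61  61  63  64  48  66  73  55  52  56  54
   52  48]
 [ 64  61  59  58  60  56  56  54  52  56  66  51  40  67  52  55  55  51
   51  53]]
0.01071232379262188
-0.04135813879066852
0.06704817443558309
-0.36 [[274.0, 376.0], [265.0, 431.0]] [[234.0, 158.0], [247.0, 101.0]]
-0.2 [[274.0, 376.0], [274.0, 432.0]] [[234.0, 158.0], [233.0, 100.0]]
-0.1 [[274.0, 376.0], [279.0, 432.0]] [[234.0, 158.0], [225.0, 100.0]]
0 [[274.0, 376.0], [285.0, 431.0]] [[234.0, 158.0], [216.0, 101.0]]
0.1 [[274.0, 376.0], [290.0, 429.0]] [[234.0, 158.0], [208.0, 102.0]]
[[296.15318284 474.40397346]]
```

```bash
python3 - <<'E'
from h import *
yaw=.2398
def line(n,r0,r1,c0,c1,rows=True):
    im=np.mean([snapshot(n).astype(float).min(2) for _ in range(2)],0)[r0:r1,c0:c1]
    print(im.astype(int))
    w=np.clip(im-70,0,None);X=np.arange(c0,c1)
    cx=(w*X).sum(1)/w.sum(1);r=np.arange(r0,r1)
    k=np.polyfit(r,cx,1);print(k,cx.round(2))
    A=ray(n,(np.polyval(k,r0),r0),.122);B=ray(n,(np.polyval(k,r1-1),r1-1),.122)
    d=(B-A)*(1 if n=="top" else -1);a=np.arctan2(d[1],d[0]);print(n,A,B,(a-yaw)%(2*np.pi)-np.pi)
line("top",234,241,292,297)
line("scene",160,166,361,366)
E
```

```text
[[ 56 121 174  75  39]
 [ 47  96 170  70  40]
 [ 47  95 171  98  39]
 [ 46  75 170 106  39]
 [ 51  71 170 113  38]
 [ 50  63 142 137  40]
 [ 53  60 138 162  40]]
[1.50794712e-01 2.58418093e+02] [293.72 293.79 294.02 294.22 294.29 294.48 294.58]
top [0.47794787 0.1035665  0.122     ] [0.45929101 0.09972118 0.122     ] -0.036538639062194456
[[ 85 140 105  90 137]
 [ 67 142 142  73 134]
 [ 51 125 148  64  99]
 [ 53 126 156  78  40]
 [ 42 112 153  81  49]
 [ 38  70 104  79  53]]
[-6.11967030e-02  3.72981163e+02] [363.27 363.28 363.02 362.68 362.77 363.21]
scene [0.45758352 0.10378689 0.122     ] [0.47902547 0.10357403 0.122     ] -0.24972674111494886
```

Request:
apply_moves(steps=[{"translation": [0,-1,0],"spin": 0},{"translation": [0,-1,0],"spin": 0},{"translation": [0,-1,0],"spin": 0},{"translation": [0,-1,0],"spin": 0},{"translation": [0,-1,0],"spin": 0},{"translation": [0,-1,0],"spin": 0},{"translation": [0,-1,0],"spin": 0},{"translation": [0,-1,0],"spin": 0},{"translation": [0.04,0.02,0],"spin": -0.0255},{"translation": [0,0,0.69],"spin": 0},{"translation": [0,0,0.69],"spin": 0},{"translation": [0,0,0.69],"spin": 0},{"translation": [0,0,0.69],"spin": 0},{"translation": [0,0,0.69],"spin": 0},{"translation": [0,0,0.69],"spin": 0},{"translation": [0,0,0.69],"spin": 0},{"translation": [0,0,0.69],"spin": 0},{"translation": [0,0,0],"spin": 0}])

```text
clock: 15.32
ee_pos: [0.4801, 0.1032, 0.0974]
tcp_rot: [[0.971, 0.24, -0.002], [0.24, -0.971, -0.001], [-0.002, 0.0, -1.0]]
force: [-0.5, -0.1, 0.2]
gripper_width: 0.998
```

Request:
apply_moves(steps=[{"translation": [0,0,0],"spin": 0},{"translation": [0,0,0],"spin": 0},{"translation": [0,0,0],"spin": 0},{"translation": [0,0,0],"spin": 0},{"translation": [0,0,0],"spin": 0},{"translation": [0,0,0],"spin": 0},{"translation": [0,0,0],"spin": 0},{"translation": [0,0,0],"spin": 0}], claw=1, force=40)

```text
clock: 16.32
ee_pos: [0.4817, 0.1024, 0.099]
tcp_rot: [[0.971, 0.239, 0.002], [0.239, -0.971, -0.001], [0.002, 0.001, -1.0]]
force: [1.5, -5.1, 3.5]
gripper_width: 0.129
```

```bash
python3 o.py
```

```text
-1.3295480447620964 [-0.99189959 -0.187832    0.02467832] [ 1.51186073 -5.10827921  3.45453115] 0.12881796778747642 [0.48170159 0.10237971 0.09898827]
```

Request:
apply_moves(steps=[{"translation": [0,0,0],"spin": 0},{"translation": [0,0,0],"spin": 0},{"translation": [0,0,0],"spin": 0},{"translation": [0,0,0],"spin": 0},{"translation": [0,0,0],"spin": 0},{"translation": [0,0,0],"spin": 0},{"translation": [0,0,-0.5],"spin": 0},{"translation": [0,0,-1],"spin": 0},{"translation": [0,0,-1],"spin": 0},{"translation": [0,0,-1],"spin": 0},{"translation": [0,0,-1],"spin": 0},{"translation": [0,0,-1],"spin": 0},{"translation": [0,1,0],"spin": 0},{"translation": [0,1,0],"spin": 0},{"translation": [0,1,0],"spin": 0},{"translation": [0,1,0],"spin": 0},{"translation": [0,1,0],"spin": 0},{"translation": [0,1,0],"spin": 0},{"translation": [0,1,0],"spin": 0},{"translation": [0,1,0],"spin": 0}], claw=-1)

```text
clock: 18.82
ee_pos: [0.5193, -0.0525, 0.2092]
tcp_rot: [[0.971, 0.24, 0.001], [0.24, -0.971, 0.0], [0.001, -0.0, -1.0]]
force: [0.9, -0.2, -0.5]
gripper_width: 0.997
```

```bash
python3 o.py; python3 - <<'E'
from h import *
snap('top','t6',(255,180,335,270),7)
snap('scene','s6',(340,150,390,200),10)
print(snapshot("top").min(2)[233:246,290:300]);print(snapshot("scene").min(2)[156:170,358:370])
E
```

```text
-1.3287466163876693 [ 0.0015821  -0.0221057   0.00325766] [ 0.86877812 -0.17437305 -0.45250965] 0.9969625600587202 [ 0.51933516 -0.05254881  0.2091949 ]
[[ 54  54  48  54  57  48  39  45  43  50]
 [ 54  54  47 102 176  76  39  47  46  49]
 [ 56  55  52  96 173  95  35  45  45  48]
 [ 51  53  50  75 171  91  38  43  47  52]
 [ 55  55  53  57 135 161  40  39  45  44]
 [ 53  53  55  48 108 161  40  40  46  40]
 [ 57  52  54  52 111 161  67  38  39  42]
 [ 56  51  50  48  90 164  98  37  46  49]
 [ 57  51  55  46  57 117  94  36  45  46]
 [ 55  68  54  53  40  55  82  38  45  51]
 [ 46  61  51  54  47  68 157  68  48  43]
 [ 58  69  52  44  42  59 137  73  49  62]
 [ 56  57  60  61  59  66  49  64  72  51]]
[[127 130 133 134 132 130 133 131 132 133 129 127]
 [128 128 129 132 133 132 132 132 134 136 133 131]
 [130 130 130 134 135 136 133 131 131 133 133 134]
 [133 132 128 136 138 128 136 133 132 132 132 131]
 [134 117  64 105 128  80 132 136 131 130 131 131]
 [136 118  42 102 138  77  96 137 133 128 129 129]
 [140 117  24  88 142 104  77 123 117  95  97  88]
 [113  76  30  55 115 134  46  45  48  50  51  52]
 [ 58  36  36  56 113 140  84  50  57  57  59  58]
 [ 65  42  39  39  71 105  82  52  59  59  59  59]
 [ 58  46  42  42  42  40  38  52  58  59  59  59]
 [ 42  42  42  44  45  45  45  46  46  46  54  60]
 [ 43  43  43  42  45  47  46  49  49  45  44  43]
 [ 45  44  43  43  45  46  46  47  47  46  53  56]]
```

View pics/t6.png

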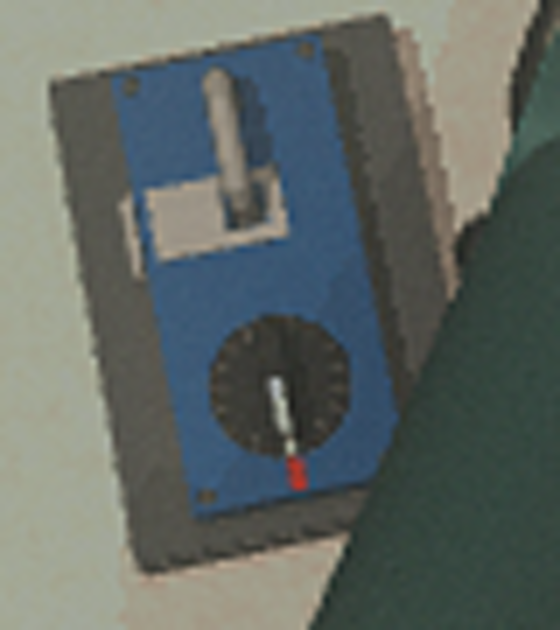

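View pics/s6.png

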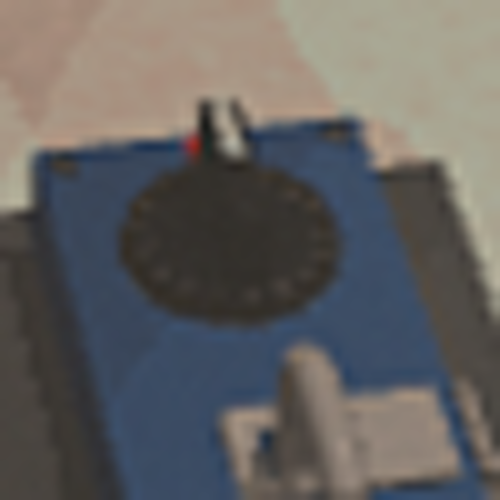

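The dial's pointer now lines up with the red mark in both views: in the top view it ends at about (290,452) and the mark is at (297,472). Next is the shackle.

Request:
apply_moves(steps=[{"translation": [0.703,-0.995,0],"spin": 0},{"translation": [0.703,-0.995,0],"spin": 0},{"translation": [0.703,-0.995,0],"spin": 0},{"translation": [0.703,-0.995,0],"spin": 0},{"translation": [0.703,-0.995,0],"spin": 0},{"translation": [0.703,-0.995,0],"spin": 0},{"translation": [0.703,-0.995,0],"spin": 0},{"translation": [0.703,-0.995,0],"spin": 0},{"translation": [0,0,0],"spin": 0},{"translation": [0,0,0.5],"spin": 0},{"translation": [0,0,0.5],"spin": 0},{"translation": [0,0,0.5],"spin": 0},{"translation": [0,0,0.5],"spin": 0},{"translation": [0,0,0.5],"spin": 0},{"translation": [0,0,0.5],"spin": 0}])

```text
clock: 20.9
ee_pos: [0.5902, 0.1297, 0.1478]
tcp_rot: [[0.971, 0.24, 0.0], [0.24, -0.971, -0.0], [0.0, 0.0, -1.0]]
force: [-0.5, 0.7, -0.1]
gripper_width: 1.0
```

```bash
python3 o.py; python3 - <<'E'
from h import *
snap('scene','s7',(330,110,430,210),6)
E
```

```text
-1.3284855780344536 [ 0.03202795  0.01139784 -0.00571699] [-0.52713356  0.65745055 -0.13612128] 1.0002766455794636 [0.59015895 0.12970786 0.14780681]
```

View pics/s7.png

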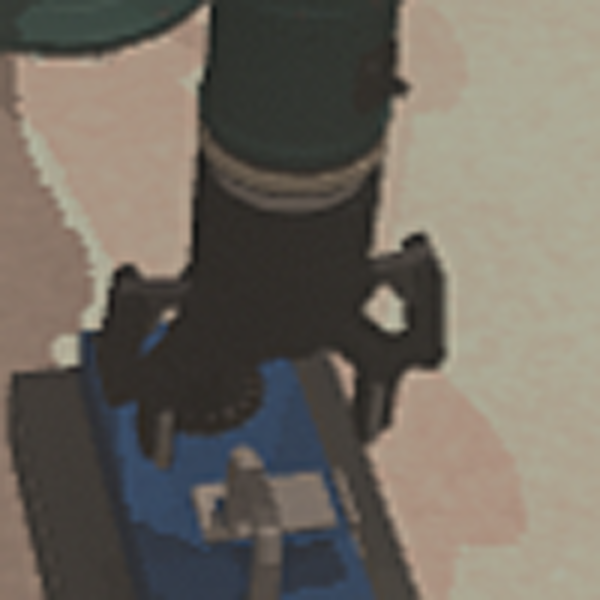

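The open fingers straddle the bow: the tips are at about (163,465) and (370,440), with the bow at (245,470). I'll descend and grip.

Request:
apply_moves(steps=[{"translation": [0,0,0.5],"spin": 0},{"translation": [0,0,0.5],"spin": 0},{"translation": [0,0,0.5],"spin": 0},{"translation": [0,0,0.4],"spin": 0},{"translation": [0,0,0],"spin": 0}])

```text
clock: 21.58
ee_pos: [0.5897, 0.1296, 0.1097]
tcp_rot: [[0.971, 0.24, -0.001], [0.24, -0.971, -0.0], [-0.001, 0.0, -1.0]]
force: [-0.2, -0.0, 0.1]
gripper_width: 0.999
```

Request:
apply_moves(steps=[{"translation": [0,0,0],"spin": 0},{"translation": [0,0,0],"spin": 0},{"translation": [0,0,0],"spin": 0},{"translation": [0,0,0],"spin": 0},{"translation": [0,0,0],"spin": 0},{"translation": [0,0,0],"spin": 0},{"translation": [0,0,0],"spin": 0},{"translation": [0,0,0],"spin": 0}], claw=1, force=70)

```text
clock: 22.58
ee_pos: [0.5904, 0.1298, 0.1108]
tcp_rot: [[0.971, 0.24, 0.0], [0.24, -0.971, 0.0], [0.0, -0.0, -1.0]]
force: [-1.3, -0.9, 5.3]
gripper_width: 0.127
```

```bash
python3 o.py
```

```text
-1.328518356704043 [-0.04180659  0.246736    0.0238506 ] [-1.32096496 -0.94813132  5.32713885] 0.12726738283865693 [0.59035545 0.12975202 0.1108367 ]
```

Request:
apply_moves(steps=[{"translation": [0,0,-0.1],"spin": 0},{"translation": [0,0,-0.1],"spin": 0},{"translation": [0,0,-0.1],"spin": 0},{"translation": [0,0,-0.1],"spin": 0}])

```text
clock: 23.08
ee_pos: [0.59, 0.1297, 0.1184]
tcp_rot: [[0.971, 0.24, -0.0], [0.24, -0.971, -0.0], [-0.0, 0.0, -1.0]]
force: [-0.7, 0.8, -2.5]
gripper_width: 0.126
```

```bash
python3 o.py
```

```text
-1.328523983764594 [-0.00276397  0.01613119  0.04403635] [-0.73844695  0.80745368 -2.52705415] 0.12634723524273497 [0.59003075 0.12968503 0.11840998]
```

It lifts freely, with only the shackle's weight of about 2.2 N on the wrist.

Request:
apply_moves(steps=[{"translation": [0,0,-0.25],"spin": 0},{"translation": [0,0,-0.35],"spin": 0},{"translation": [0,0,-0.35],"spin": 0},{"translation": [0,0,-0.35],"spin": 0},{"translation": [0,0,-0.35],"spin": 0},{"translation": [0,0,-0.35],"spin": 0},{"translation": [0,0,-0.35],"spin": 0},{"translation": [0,0,-0.35],"spin": 0},{"translation": [0,0,-0.35],"spin": 0},{"translation": [0,0,-0.35],"spin": 0},{"translation": [0,0,-0.35],"spin": 0},{"translation": [0,0,-0.35],"spin": 0},{"translation": [0,0,-0.35],"spin": 0},{"translation": [0,0,-0.35],"spin": 0},{"translation": [0,0,-0.35],"spin": 0},{"translation": [0,0,-0.2],"spin": 0},{"translation": [0,0,0],"spin": 0},{"translation": [0,0,0],"spin": 0},{"translation": [0,0,0],"spin": 0},{"translation": [0,0,0],"spin": 0}])

```text
clock: 25.58
ee_pos: [0.5901, 0.1297, 0.2253]
tcp_rot: [[0.971, 0.24, -0.0], [0.24, -0.971, -0.0], [-0.0, 0.0, -1.0]]
force: [0.6, -0.5, -3.7]
gripper_width: 0.124
```

```bash
python3 o.py; python3 - <<'E'
from h import *
snap('scene','s8',(330,80,430,210),5)
print((proj("scene",[[.5897,.13,.09+.057]])+.5-[330,80])*5)
E
```

```text
-1.328498379485721 [0.00598662 0.00514149 0.01402493] [ 0.5964831  -0.51110028 -3.68717655] 0.12436139717199465 [0.59006445 0.12970965 0.22531252]
[[212.33211753 536.79764719]]
```

View pics/s8.png

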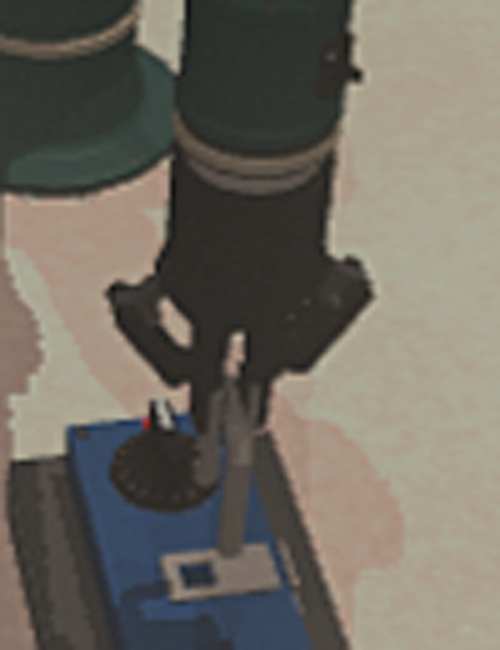

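```bash
python3 o.py; python3 - <<'E'
from h import *
b=np.array([.590,.1297,0]);u=np.array([.971,.24,0])*.0275
print((proj("scene",[b+u+[0,0,.164],b-u+[0,0,.164],b+u+[0,0,.237]])+.5-[330,80])*5)
snap('scene','s9',(340,150,390,200),10)
print(snapshot("scene").min(2)[158:168,358:370])
o=get_obs();print(o["dq"].round(4))
E
```

```text
-1.3284624936097722 [ 0.02119901  0.03405203 -0.01376382] [-0.27082503 -0.75308715 -3.36772068] 0.12881498971563865 [0.59009016 0.12972228 0.22533358]
[[225.73139191 551.71780042]
 [202.47761126 478.94482719]
 [236.27747462 450.08185684]]
[[131 130 132 137 139 142 144 141 138 117  43  37]
 [135 134 129 142 145 129 139 136 136 114  42  35]
 [135 117  65 120 144  82 133 137 136 112  40  38]
 [138 117  38 114 157  82  93 140 136 108  29  39]
 [140 117  16  97 160 117  75 127 123  87  36  36]
 [116  77  24  56 129 150  42  39  44  49  49  38]
 [ 59  30  30  59 126 154  81  43  53  54  51  35]
 [ 67  37  34  32  69 104  81  47  54  56  53  39]
 [ 58  42  35  36  37  34  33  49  54  55  53  51]
 [ 35  36  40  38  41  42  39  40  44  42  50  62]]
[ 0.0016 -0.0009  0.0005 -0.0015 -0.0003  0.0001  0.    ]
```

View pics/s9.png

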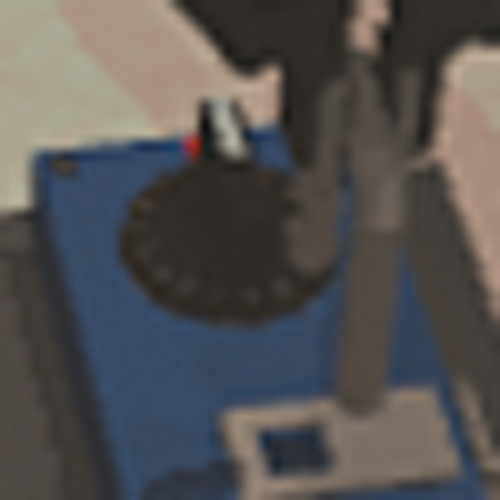

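The shackle's leg ends are at (225,552) and (202,479), as projected for a height of about 164 mm, or 78 mm above the lock. The pointer has not moved since the last check. Handing in now.

```bash
python3 -c "
from workcell import *
print(close_job())"
```

```text
the job is handed in; nothing more can be done
None
```

The dial is on the red mark, and I handed the job in at about 26 s with the shackle drawn out and held still above the lock. `close_job` gave no verdict.

- **Dial:** I turned it clockwise from about 0.75 rad. The first turn ended about 0.08 rad past the mark, so I gripped it again and turned it back.
    - The top view then put the pointer at about 0 rad and the scene view at about -0.03 rad. It looked the same after the lift.
    - **Notch not confirmed by feel:** I felt one pull of about 0.2 N m just before the mark, then almost no torque. The dial also stayed at the overshoot when let go. The setting therefore rests on the pictures and on the shackle lifting freely.
- **Shackle:** It came up with only about its own weight on the wrist (2.5 N; 3.4–3.7 N at the end). The bow is at about 0.244 m, upright, with the leg ends about 78 mm above the lock, where the scene view shows them. The arm was still.
- **Bystanders:** The arm stayed well away from them and I felt no unexpected contact. I did not measure their positions at the end.

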